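Press a re-glued coaster with the toggle clamp

TASK

The stone coaster in the hand press has a freshly glued cork back and wants a short squeeze. Tip the raised metal plate past upright and let its own weight drop it shut on the coaster; then take the red clamp arm by its black grip, swing it over centre down onto the plate, let go and leave it clamped by itself for at least two seconds, then swing the arm all the way back again and leave the plate shut. Keep hold of the grip through both swings so that the arm never snaps over, and do not disturb the pepper mill, the mug and the timer.

Things in the scene. Friction and masses are not known exactly. Their poses are not given: they have to be found in the camera images.
- press: Hand press, fixed: wooden base 250 x 150 x 22 mm, origin at the centre of its underside. Its x axis points from the clamp bracket (x = -85 mm) to the plate hinge (x = +85 mm), its y axis towards the robot's side (world -x) within 15 degrees, z up. The 104 x 8 mm coaster lies on the base at x = y = 0 between six low stops.
- plate_edge (a point): Middle of the free edge of the aluminium pressure plate: 130 mm from hinge to edge, 100 mm wide, 8 mm thick, 0.26 to 0.44 kg. Open, it leans back past upright towards the press's +x, where there is free space; push it over from that side.
- plate (a joint): Angle of the plate in rad: 0 = flat down on the coaster, pi/2 = upright, 2.05 = leaning back against its stop, as it starts. Free hinge with little friction: it falls shut by itself from about 0.1 below upright.
- coaster: Round stone coaster with cork back, 104 mm across and 8 mm thick, loose in the press's nest; origin at the centre of its underside, 22 mm above the worktop.
- grip (a point): Middle of the clamp arm's black grip: round bar, 20 mm thick, parallel to the press's y axis, at y = +65 mm of the press frame; 44 mm of bar to either side, red arm on its -y end. As it is round, fingers closed on it along the press's x may keep one orientation all through the swing; it turns between them.
- clamp (a joint): Clamp arm angle, rad: 0 = down, rubber foot pressing on the shut plate; 1.9 = fully back at its stop. A spring drives it to the nearer end and holds it there: dead centre near 0.95. It takes about 8 N at the grip to move it to dead centre; past it the arm pulls ahead as hard, and snaps over at more than 3 rad/s if let go.
- mill: Pepper mill with copper body and black head, 53 mm across, 125 mm tall, standing loose on the worktop to the left of the press; origin at the centre of its foot.
- mug: Copper mug, 86 mm across, 83 mm tall, with handle, standing loose on the worktop farther to the left; origin at the centre of its foot (handle included).
- timer: Red and white kitchen timer, 64 mm across, 56 mm tall, standing loose on the worktop to the right of the press; origin at the centre of its foot.
- shelf_edge (a point): Middle of the front lower edge (250 mm long) of a fixed wire shelf, 360 mm above the worktop, 5 mm thick. It covers x -210 to +40, y -143 to +93 mm of the press frame, all of the clamp's swing: an upright tool cannot reach the grip. Lean the gripper 28 to 42 degrees towards the robot, fingers down and away. Legs and foot behind the base.
- plate_hinge (a point): Middle of the plate's hinge line, which runs parallel to the press's y axis, at x = +85, y = 0, z = 34 mm of the press frame.
- clamp_pivot (a point): Middle of the line the clamp arm turns about, parallel to the press's y axis, at x = -85, y = 0, z = 62 mm of the press frame. The grip runs on an arc of radius 122 mm about it: at joint angle q the grip is at x = -85 + 122 cos(q + 0.165), z = 62 + 122 sin(q + 0.165) mm.
There are look-alikes about, which are no part of the job. Leave any turquoise look-alike of the coaster alone.

How it is judged:
On the way, in this order (a step that is already met when the one before it is completed fails the run):
1. the plate lies shut on the coaster, with the clamp arm still back (value of joint plate below 0.04 rad and value of joint clamp above 1.5 rad and contact force between the fingers and plate below 0.3 N), for 0.2 s.
2. the clamp arm stands down by itself, released, squeezing the coaster under the plate, for two seconds (value of joint plate below 0.04 rad and value of joint clamp below 0.08 rad and contact force between plate and coaster above 5 N and contact force between each of the arm, the fingers and clamp below 0.3 N and contact force between the fingers and plate below 0.3 N), for 2 s.
At the end, for the whole second after the job is handed in: The clamp arm is back at its rear stop (joint above 1.75 rad) and at rest, the plate lies shut (within 0.04 rad), and the coaster still lies in its nest (within 6 mm of the centre) (value of joint clamp above 1.75 rad and velocity of joint clamp between -0.1 and 0.1 rad/s and value of joint plate below 0.04 rad and z of coaster in the frame of press between 0.018 and 0.026 m and x of coaster in the frame of press between -0.006 and 0.006 m and y of coaster in the frame of press between -0.006 and 0.006 m); the robot touches nothing.
It fails at once if the clamp arm snaps over (faster than 2.5 rad/s) (velocity of joint clamp above 2.5 rad/s or velocity of joint clamp below -2.5 rad/s).
It fails at once if the clamp arm is swung down while the plate is still up (value of joint clamp below 0.9 rad and value of joint plate above 0.2 rad).
It fails at once if the plate is pushed or carried down instead of falling shut by its own weight (contact force between the fingers and plate above 0.5 N and value of joint plate between 0.15 and 0.9 rad).
It fails at once if the pepper mill, the mug or the timer is moved more than 20 mm (distance of any of mill, mug, timer from where it was at the start of the episode above 0.02 m).
It also fails if it takes over 72 s, if anything falls off the work surface, if the arm or the gripper's body presses on something with over 40 N, if the wrist force passes 120 N, or if a joint passes its speed limit or range.

ROBOT

A 7-joint arm with a two-finger parallel gripper is mounted at the origin on a cart in front of the work surface, level with it; the furniture and walls round the work are solid. World frame = base frame: x ahead of the robot, y to its left, z up, the work surface at z = 0. Lengths are in m, angles in rad, forces in N, time in s.
With the tool pointing down it reaches from about 0.4 to 0.85 m from the base axis. Payload 10.4 kg.
Tool frame: the origin (TCP) lies between the finger pads; the fingertips stand 8 mm ahead of it and the grasp point (between the pads) lies 11 mm behind it (tip_reach is the distance from the TCP to the fingertips, in m); z points along the fingers, y is the line along which they close (so a half turn about z gives the same grasp; the last joint's range is limited). The gripper opens to 87 mm and grips with 3 to 60 N. Pads are 19 mm wide; open, the fingers measure 117 mm over their backs; the gripper's body (75 mm by 190 mm) begins 51 mm behind the grasp point.
Start: joints at [1.162, 0.332, -0.065, 1.46, 0.022, 1.35, -0.088], TCP at [0.235, -0.579, 0.231] pointing down, gripper open.
Joint ranges: [-2.6, 2.6], [-0.5, 2.12], [-1.47, 1.34], [0.16, 2.42], [-1.27, 4.41], [0.06, 2.06], [-2.6, 2.6]. Speed limits (rad/s): [2.22, 2.22, 2.79, 2.79, 3.14, 3.14, 3.14].

INTERFACE

Orientations are given as a 3x3 rotation matrix whose columns are the frame's x, y, z axes.
In Python, from station import * gives the robot as it stands.
- The arm moves only by the tool arm_command, never from a script. Its argument "series" is a list of rows, each an object with "dp": the shift along the world's x, y, z in units of 0.1 m (1.0 is 0.1 m), a list of three; "twist": the turn, a rotation vector about the world's x, y, z in units of 90 degrees (1.0 is 90 degrees), a list of three. A call has 1 to 12 rows; each row is the pose to reach, as a shift and turn from the pose commanded when the call began; what a row does not reach only later rows make up. A row lasts 1/12 s, in which the tool goes at most 41.7 mm and 7.16 degrees, less where a joint would pass 70% of its speed; a pose out of reach is approached as far as the arm can. A call with a number of a shift or a turn outside -1 to 1 is refused whole. A call with a gripper value outside its range is refused whole. "grip" is the opening, from -1 (shut) to 1 (fully open), set as the call begins (left out, the last holds). The fingers move at their own pace and stop on an object; "squeeze" is the grip in N (left out, the last holds). Time passes only in rows, so rows that repeat a pose let the fingers close. It gives the time, the measured TCP pose, the force, the opening and the grip force at its end, in the units of the state.
- get_state(): the state, without advancing time (a new reading comes with each control period).
- snapshot(name): name is "scene" or "top" or "wrist"; returns the picture (420x560x3 uint8, red, green, blue); there is no depth.
- calibration(name): a dict with "intrinsics" (3x3 intrinsics, pixels), "D" ([k1, k2, p1, p2, k3] as OpenCV has them; the pictures are not rectified), "cam_to_world" (4x4, takes a point from camera to world coordinates); the wrist camera has in their place "hand_eye" (4x4, takes a point from camera to tool coordinates, whose origin is the TCP and whose axes are the flange's). Camera axes: x right, y down, z forward; pixel columns grow to the right and rows downward; lengths in m; the calibration is good to about 2 mm. A picture is of the moment at which its call begins: read the wrist's pose just before it. calibration takes no time and is no camera call.
- sign_off(): hands the job in; it is judged then, once.
The state is a dict: "time": time; "q": joint angles; "qvel": joint speeds; "joint_efforts": joint torques, N m; "ee_pos": TCP position; "tcp_rot": TCP orientation; "contact_force": force on the tool from outside, world axes, zero at the start; "ft_torque": the same for the moment, N m; "grip_width": opening from 0.0 (shut) to 1.0 (fully open); "grip_force": force on a finger pad.
Only numpy, scipy, OpenCV 4.12 (cv2) and the standard library are available. Lean on these libraries where they do the work, as an engineer would, in place of code of your own. Each camera call takes 0.05 s, during which the arm holds its last target. There are 200 camera calls.

## Working session

There is one attempt and no reset: what is moved stays moved. The work goes in short steps, Python scripts to look and compute and a tool call to move; the robot and the scene stay as the last step left them, time stands still between calls to the robot, and variables do not carry over. Pictures are saved under pics/ and viewed, at most 13 in all, crops included, and the job is handed in when it is done.

Besides the shell and the picture viewer there is one more tool, called as name(argument=value, ...), one argument or row to a line, values as JSON. arm_command: Moves the arm, as the interface text tells. Shifts and turns lie within -1 to 1; 1 stands for 0.1 m of shift or 90 degrees of turn. Its arguments: {"type":"object","properties":{"series":{"type":"array","items":{"type":"object","properties":{"dp":{"type":"array","items":{"type":"number"}},"twist":{"type":"array","items":{"type":"number"}}}}},"grip":{"type":"number"},"squeeze":{"type":"number"}},"required":["series"]}

```bash
ls; mkdir -p pics
python3 - <<'E'
from station import *
import cv2,json
for n in("scene","top"):
    im=snapshot(n); cv2.imwrite(f"pics/{n}0.png",im[:,:,::-1])
    c=calibration(n); print(n,c)
s=get_state(); print(s)
E
```

```text
pics
scene {'intrinsics': array([[477.19238803,   0.        , 278.70143965],
       [  0.        , 477.19238803, 210.1667894 ],
       [  0.        ,   0.        ,   1.        ]]), 'D': array([0.01900432, 0.        , 0.        , 0.        , 0.        ]), 'cam_to_world': array([[ 0.83093418, -0.2359052 ,  0.50388205, -0.17004605],
       [-0.55612957, -0.37883158,  0.7397341 , -1.29887191],
       [ 0.01637932, -0.89489406, -0.44597797,  0.89144731],
       [ 0.        ,  0.        ,  0.        ,  1.        ]])}
top {'intrinsics': array([[414.31481471,   0.        , 276.60619933],
       [  0.        , 414.31481471, 205.47566273],
       [  0.        ,   0.        ,   1.        ]]), 'D': array([-0.08299448,  0.        ,  0.        ,  0.        ,  0.        ]), 'cam_to_world': array([[-0.50702183, -0.81245293,  0.28783521,  0.19405363],
       [-0.86189389,  0.4810836 , -0.16030436, -0.00857451],
       [-0.00823305, -0.32936122, -0.9441681 ,  1.41833372],
       [ 0.        ,  0.        ,  0.        ,  1.        ]])}
{'time': 0.1, 'q': array([ 1.16239501,  0.33279603, -0.06466132,  1.46082963,  0.02161365,
        1.34989445, -0.08850986]), 'qvel': array([-0.00258872, -0.00054561,  0.00173771, -0.00213885, -0.00011051,
        0.00140364, -0.00122839]), 'joint_efforts': array([ 1.63665783e-03, -6.24543428e+01,  2.47852091e-02, -3.90721607e+01,
       -6.14928547e-02,  3.66881245e-02,  8.56444558e-05]), 'ee_pos': array([ 0.23503983, -0.57877422,  0.22985452]), 'tcp_rot': array([[ 9.26506503e-01,  3.76278370e-01, -5.37313121e-04],
       [ 3.76278745e-01, -9.26505843e-01,  1.10870608e-03],
       [-8.06416289e-05, -1.22940290e-03, -9.99999241e-01]]), 'contact_force': array([ 0.45862915, -0.25911503, -0.47884225]), 'ft_torque': array([-0.01898246, -0.02764159, -0.03267913]), 'grip_force': 0.0, 'grip_width': 1.0005862852999652}
```

View pics/scene0.png

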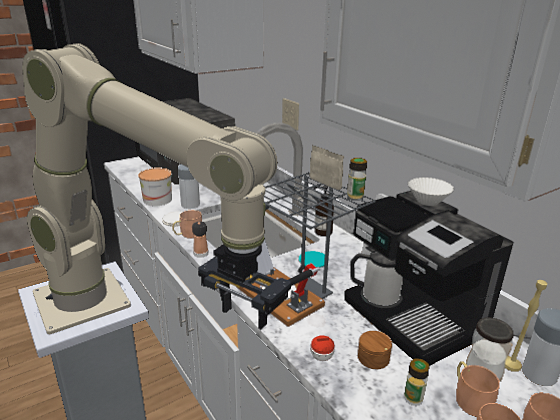

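View pics/top0.png

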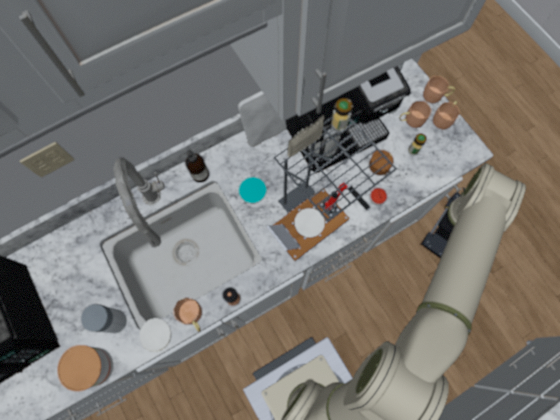

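The scene view shows the press at about (290,300), half hidden by the gripper. In the top view its base runs from about (272,233) to (347,210), with the plate at the left end, clamp arm and black grip near (350,195), timer (379,196), mill (231,296) and mug (189,311).

```bash
cat > h.py <<'E'
import numpy as np,cv2
from station import *
def ray(n,uv):
    c=calibration(n);T=c["cam_to_world"]
    p=cv2.undistortPoints(np.array(uv,float).reshape(-1,1,2),c["intrinsics"],c["D"]).reshape(-1,2)
    return T[:3,3],np.c_[p,np.ones(len(p))]@T[:3,:3].T
def onz(n,uv,z):
    o,d=ray(n,uv); return o+d*((z-o[2])/d[:,2])[:,None]
def proj(n,P):
    c=calibration(n);T=np.linalg.inv(c["cam_to_world"])
    return cv2.projectPoints(np.array(P,float).reshape(-1,1,3),cv2.Rodrigues(T[:3,:3])[0],T[:3,3],c["intrinsics"],c["D"])[0].reshape(-1,2)
E
python3 - <<'E'
from h import *
im=cv2.imread("pics/top0.png")
cv2.imwrite("pics/topc.png",cv2.resize(im[160:270,250:400],None,fx=5,fy=5,interpolation=cv2.INTER_CUBIC))
uv=[(272,233),(333,193),(347,217),(290,257)]
P=onz("top",uv,.022);print(P)
print("timer",onz("top",[(379,196)],.05),"mill",onz("top",[(231,296)],.125),"mug",onz("top",[(189,311)],.08))
E
```

```text
[[ 0.54022942 -0.18022631  0.022     ]
 [ 0.5571332  -0.4449593   0.022     ]
 [ 0.45558165 -0.43810061  0.022     ]
 [ 0.43528352 -0.19036293  0.022     ]]
timer [[ 0.45726613 -0.57051816  0.05      ]] mill [[0.40483935 0.043245   0.125     ]] mug [[0.43796138 0.18339268 0.08      ]]
```

View pics/topc.png

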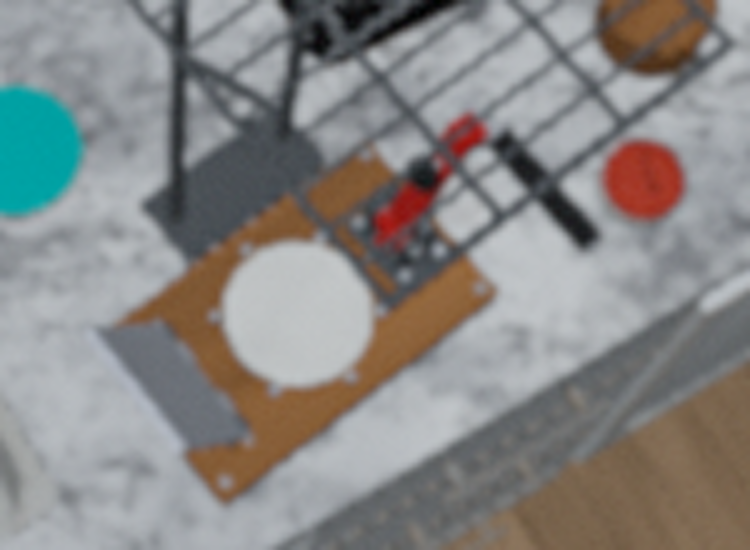

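The crop shows the coaster centred at crop (298,312), base corners at (228,503), (495,292), (378,150), and the grip bar running from (503,140) to (590,240).

Run:
```python
from h import *
im=cv2.imread("pics/top0.png")
f=lambda L:[(250+(x+.5)/5-.5,160+(y+.5)/5-.5) for x,y in L]
# coaster mask: bright, low saturation blob
hsv=cv2.cvtColor(im,cv2.COLOR_BGR2HSV)
m=((hsv[...,1]<25)&(hsv[...,2]>170)).astype(np.uint8)[195:240,292:328]
n,l,st,ce=cv2.connectedComponentsWithStats(m);k=l[222-195,310-292]
c=ce[k]+[292,195];print(c,st[k]);C=onz("top",[c],.030)[0];print("coaster",C)
K=onz("top",f([(228,503),(495,292),(378,150)]),.022);print(K)
ex=K[0]-K[1];L1=np.linalg.norm(ex);ey=K[1]-K[2];L2=np.linalg.norm(ey);print("sizes",L1,L2)
yaw=np.arctan2(ex[1],ex[0]);print("yaw",np.degrees(yaw),np.degrees(np.arctan2(ey[1],ey[0]))-90)
print("diag mid",(K[0]+K[2])/2)
G=onz("top",f([(503,140),(590,240)]),.062+.122*np.sin(2.065));print("grip",G,G.mean(0),np.linalg.norm(G[0]-G[1]))
ex/=L1;ey=np.array([-ex[1],ex[0],0])
O=np.array([*C[:2],0])
for n,p in dict(c0=(.125,.075,.022),c1=(-.125,.075,.022),c2=(-.125,-.075,.022),grip=(-.143,.065,.169),pe=(.085+.13*np.cos(2.05),0,.034+.13*np.sin(2.05)),).items():
    w=O+ex*p[0]+ey*p[1]+[0,0,p[2]];u=proj("top",[w])[0];print(n,w.round(3),((u-[250,160]+.5)*5-.5).round(0),proj("scene",[w])[0].round(0))
```

```text
[309.05132193 222.35614308] [  3  14  29  28 643]
coaster [ 0.5055259  -0.31026511  0.03      ]
[[ 0.41670371 -0.19991417  0.022     ]
 [ 0.44959335 -0.44092666  0.022     ]
 [ 0.58257733 -0.42781839  0.022     ]]
sizes 0.24324627968166465 0.1336284618311142
yaw 97.77083618758182 -264.370522908366
diag mid [ 0.49964052 -0.31386628  0.022     ]
grip [[ 0.50605517 -0.45731118  0.1694023 ]
 [ 0.4205275  -0.46705111  0.1694023 ]] [ 0.46329133 -0.46218115  0.1694023 ] 0.08608047676315782
c0 [ 0.414 -0.197  0.022] [226. 508.] [234. 281.]
c1 [ 0.448 -0.444  0.022] [500. 291.] [287. 321.]
c2 [ 0.597 -0.424  0.022] [363. 137.] [325. 299.]
grip [ 0.46  -0.461  0.169] [547. 194.] [296. 278.]
pe [ 0.502 -0.285  0.149] [279. 283.] [273. 251.]
```

arm_command(
  series=[
    {"dp": [0.1, 0.4, 0.6], "twist": [0, 0, 0.07]},
    {"dp": [0.2, 0.8, 1], "twist": [0, 0, 0.15]},
    {"dp": [0.2, 0.8, 1], "twist": [0, 0, 0.23]},
    {"dp": [0.2, 0.8, 1], "twist": [0, 0, 0.28]},
  ],
  grip=-1,
)

```text
time: 0.43
ee_pos: [0.2585, -0.4965, 0.337]
tcp_rot: [[0.67, 0.743, 0.005], [0.743, -0.67, -0.006], [-0.001, 0.008, -1.0]]
contact_force: [0.2, -0.6, 1.2]
grip_width: 0.783
grip_force: 0.0
```

arm_command(
  series=[
    {"dp": [0.1, 0.4, 0.5], "twist": [0, 0, 0.07]},
    {"dp": [0.2, 0.7, 1], "twist": [0, 0, 0.15]},
    {"dp": [0.3, 1, 1], "twist": [0, 0, 0.23]},
    {"dp": [0.3, 1, 1], "twist": [0, 0, 0.28]},
  ],
)

```text
time: 0.77
ee_pos: [0.2869, -0.3963, 0.434]
tcp_rot: [[0.292, 0.957, 0.003], [0.957, -0.292, -0.003], [-0.002, 0.004, -1.0]]
contact_force: [-0.2, 1.0, 1.0]
grip_width: 0.478
grip_force: 0.0
```

arm_command(
  series=[
    {"dp": [0.1, 0.3, 0.1], "twist": [0, 0, 0.07]},
    {"dp": [0.2, 0.7, 0.2], "twist": [0, 0, 0.15]},
    {"dp": [0.4, 1, 0.2], "twist": [0, 0, 0.23]},
    {"dp": [0.4, 1, 0.2], "twist": [0, 0, 0.28]},
  ],
)

```text
time: 1.1
ee_pos: [0.329, -0.2928, 0.452]
tcp_rot: [[-0.15, 0.989, 0.003], [0.989, 0.15, -0.001], [-0.001, 0.003, -1.0]]
contact_force: [0.4, -0.3, 0.7]
grip_width: 0.174
grip_force: 0.0
```

arm_command(
  series=[
    {"dp": [0.3, 0.3, 0], "twist": [0, 0, 0]},
    {"dp": [0.6, 0.7, 0], "twist": [0, 0, 0]},
    {"dp": [0.8, 1, 0], "twist": [0, 0, 0]},
    {"dp": [0.8, 1, 0], "twist": [0, 0, 0]},
  ],
)

```text
time: 1.43
ee_pos: [0.4086, -0.1919, 0.4505]
tcp_rot: [[-0.144, 0.99, 0.001], [0.99, 0.144, 0.002], [0.001, 0.001, -1.0]]
contact_force: [0.6, 1.2, -0.1]
grip_width: 0.012
grip_force: 0.0
```

arm_command(
  series=[
    {"dp": [0.2, 0.3, 0], "twist": [-0.07, -0.01, 0]},
    {"dp": [0.6, 0.6, 0], "twist": [-0.15, -0.02, 0]},
    {"dp": [0.7, 0.8, -0.4], "twist": [-0.22, -0.03, 0]},
    {"dp": [0.7, 0.8, -0.8], "twist": [-0.22, -0.03, 0]},
    {"dp": [0.7, 0.8, -0.8], "twist": [-0.22, -0.03, 0]},
  ],
)

```text
time: 1.85
ee_pos: [0.4737, -0.1151, 0.3638]
tcp_rot: [[-0.136, 0.99, 0.041], [0.931, 0.142, -0.338], [-0.34, -0.008, -0.94]]
contact_force: [-0.0, -1.0, -1.4]
grip_width: 0.008
grip_force: 0.0
```

Run:
```python
from h import *
for n in("scene","top","wrist"):
    cv2.imwrite(f"pics/{n}1.png",snapshot(n)[:,:,::-1])
a=cv2.imread("pics/top1.png")[150:290,220:410];b=cv2.imread("pics/wrist1.png")
cv2.imwrite("pics/m1.png",np.hstack([cv2.resize(a,(407,300)),cv2.resize(b,(393,300))]))
s=get_state();print(s["ee_pos"],s["tcp_rot"],s["q"])
print(calibration("wrist"))
```

```text
[ 0.47506503 -0.12021418  0.37161464] [[-1.24393186e-01  9.91178598e-01  4.57309704e-02]
 [ 9.31499011e-01  1.32532160e-01 -3.38740045e-01]
 [-3.41812708e-01  4.61400326e-04 -9.39767982e-01]] [ 0.6852818  -0.04990603 -0.73323885  1.63313227  0.31456601  1.51713713
  0.07248445]
{'intrinsics': array([[328.08189667,   0.        , 279.43211389],
       [  0.        , 328.08189667, 213.66444471],
       [  0.        ,   0.        ,   1.        ]]), 'D': array([-0.06456847,  0.        ,  0.        ,  0.        ,  0.        ]), 'hand_eye': array([[-6.41766178e-04, -9.63679801e-01, -2.67059599e-01,
         7.42788134e-02],
       [ 9.99999784e-01, -6.55932913e-04, -3.61594941e-05,
        -5.91501275e-04],
       [-1.40327006e-04, -2.67059564e-01,  9.63680014e-01,
        -1.53826233e-01],
       [ 0.00000000e+00,  0.00000000e+00,  0.00000000e+00,
         1.00000000e+00]])}
```

View pics/m1.png

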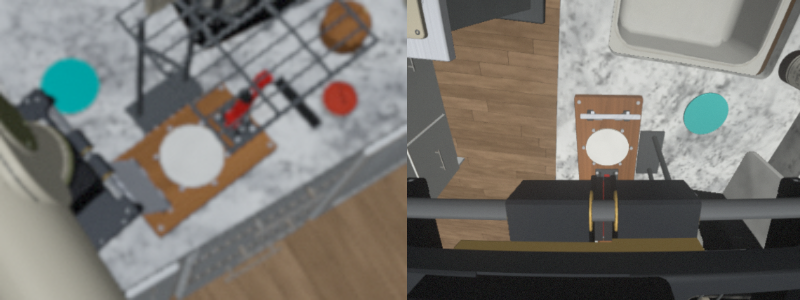

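The top view shows the gripper beside the plate, clear of the shelf. The wrist view shows the coaster near full-frame (285,206), with the plate edge-on above it at (290,163).

```bash
cat >> h.py <<'E'
def wray(uv,s):
    c=calibration("wrist");T=c["hand_eye"];R=np.array(s["tcp_rot"])
    p=cv2.undistortPoints(np.array(uv,float).reshape(-1,1,2),c["intrinsics"],c["D"]).reshape(-1,2)
    return s["ee_pos"]+R@T[:3,3],np.c_[p,np.ones(len(p))]@(R@T[:3,:3]).T
def wonz(uv,s,z):
    o,d=wray(uv,s); return o+d*((z-o[2])/d[:,2])[:,None]
E
python3 - <<'E'
from h import *
s=get_state();im=snapshot("wrist")[:,:,::-1]
hsv=cv2.cvtColor(np.ascontiguousarray(im),cv2.COLOR_BGR2HSV)
m=((hsv[...,1]<30)&(hsv[...,2]>170)).astype(np.uint8)
n,l,st,ce=cv2.connectedComponentsWithStats(m);k=l[206,285];print(ce[k],st[k])
print("coaster",wonz([ce[k]],s,.030))
w=((hsv[...,0]>5)&(hsv[...,0]<16)&(hsv[...,1]>110)).astype(np.uint8);w[:, :232]=0;w[:,345:]=0
L=[];R=[]
for v in range(138,246,4):
    x=np.where(w[v])[0]
    if len(x)>5: L.append((x[0]-.5,v));R.append((x[-1]+.5,v))
for q in(L,R):
    P=wonz(q,s,.022);a=np.polyfit(P[:,1],P[:,0],1);r=P[:,0]-np.polyval(a,P[:,1]);g=abs(r)<.003;a=np.polyfit(P[g,1],P[g,0],1);print(len(P),g.sum(),"slope",a[0],"x@y-.31",np.polyval(a,-.31),"yaw",90-np.degrees(np.arctan(a[0])))
v=np.where(w[:,250:330].sum(1)>40)[0];print("top row",v[0],wonz([(285,v[0]-.5)],s,.022))
E
```

```text
[284.18040816 203.99387755] [ 255  179   60   51 2450]
coaster [[ 0.50721906 -0.30352818  0.03      ]]
25 25 slope -0.11772927970428798 x@y-.31 0.4360961064567324 yaw 96.71448336011228
25 2 slope -0.21555282821059837 x@y-.31 0.5790761212103749 yaw 102.16415197857833
top row 170 [[ 0.50004832 -0.24278282  0.022     ]]
```

arm_command(
  series=[
    {"dp": [0.1, 0.1, -0.4], "twist": [0, 0, 0]},
    {"dp": [0.1, 0.1, -0.8], "twist": [0, 0, 0]},
    {"dp": [0.1, 0.1, -1], "twist": [0, 0, 0]},
  ],
)

```text
time: 2.3
ee_pos: [0.4852, -0.1101, 0.269]
tcp_rot: [[-0.124, 0.991, 0.045], [0.932, 0.132, -0.338], [-0.341, 0.001, -0.94]]
contact_force: [0.0, 0.2, 0.0]
grip_width: 0.008
grip_force: 0.0
```

arm_command(
  series=[
    {"dp": [0, 0, -0.4], "twist": [0, 0, 0]},
    {"dp": [0, 0, -0.8], "twist": [0, 0, 0]},
    {"dp": [0, 0, -1], "twist": [0, 0, 0]},
  ],
)

```text
time: 2.55
ee_pos: [0.4848, -0.1108, 0.1687]
tcp_rot: [[-0.123, 0.991, 0.044], [0.932, 0.131, -0.338], [-0.341, -0.0, -0.94]]
contact_force: [-0.5, 0.5, -0.5]
grip_width: 0.005
grip_force: 0.0
```

arm_command(
  series=[
    {"dp": [0, 0, -0.2], "twist": [0, 0, 0]},
    {"dp": [0, 0, -0.4], "twist": [0, 0, 0]},
    {"dp": [0, 0, -0.5], "twist": [0, 0, 0]},
    {"dp": [0, 0, -0.5], "twist": [0, 0, 0]},
  ],
)

```text
time: 2.88
ee_pos: [0.4853, -0.1103, 0.1201]
tcp_rot: [[-0.124, 0.991, 0.044], [0.932, 0.132, -0.338], [-0.341, -0.0, -0.94]]
contact_force: [0.3, -0.2, 0.1]
grip_width: 0.005
grip_force: 0.0
```

arm_command(
  series=[
    {"dp": [0.03, -0.2, 0], "twist": [0, 0, 0]},
    {"dp": [0.05, -0.35, 0], "twist": [0, 0, 0]},
    {"dp": [0.06, -0.45, 0], "twist": [0, 0, 0]},
    {"dp": [0.07, -0.55, 0], "twist": [0, 0, 0]},
    {"dp": [0.08, -0.62, 0], "twist": [0, 0, 0]},
    {"dp": [0.08, -0.67, 0], "twist": [0, 0, 0]},
    {"dp": [0.09, -0.72, 0], "twist": [0, 0, 0]},
    {"dp": [0.09, -0.75, 0], "twist": [0, 0, 0]},
    {"dp": [0.09, -0.75, 0], "twist": [0, 0, 0]},
  ],
)

```text
time: 3.63
ee_pos: [0.4942, -0.1844, 0.1206]
tcp_rot: [[-0.126, 0.991, 0.046], [0.931, 0.134, -0.339], [-0.342, 0.0, -0.94]]
contact_force: [0.3, 0.8, -1.9]
grip_width: 0.007
grip_force: 0.4
```

Run:
```python
from h import *
a=snapshot("scene")[200:340,180:360,::-1];b=snapshot("wrist")[:,:,::-1]
cv2.imwrite("pics/m2.png",np.hstack([cv2.resize(a,(386,300),interpolation=2),cv2.resize(b,(400,300))]))
```

```text
(no output)
```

View pics/m2.png

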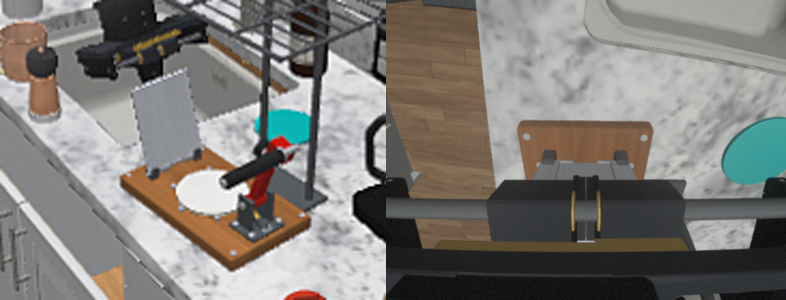

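The scene crop shows the plate near upright at (165,120) with the fingers behind it, and the clamp still back. I'll ease it over.

arm_command(
  series=[
    {"dp": [0, -0.04, 0], "twist": [0, 0, 0]},
    {"dp": [0.01, -0.08, 0], "twist": [0, 0, 0]},
    {"dp": [0.01, -0.12, 0], "twist": [0, 0, 0]},
    {"dp": [0.02, -0.16, 0], "twist": [0, 0, 0]},
    {"dp": [0.02, -0.2, 0], "twist": [0, 0, 0]},
    {"dp": [0.03, -0.24, 0], "twist": [0, 0, 0]},
    {"dp": [0.03, -0.28, 0], "twist": [0, 0, 0]},
    {"dp": [0.04, -0.32, 0], "twist": [0, 0, 0]},
    {"dp": [0.04, -0.35, 0], "twist": [0, 0, 0]},
    {"dp": [0.04, -0.35, 0], "twist": [0, 0, 0]},
  ],
)

```text
time: 4.57
ee_pos: [0.498, -0.2199, 0.1205]
tcp_rot: [[-0.125, 0.991, 0.046], [0.931, 0.133, -0.339], [-0.342, 0.0, -0.94]]
contact_force: [-0.1, 0.5, 0.2]
grip_width: 0.008
grip_force: 0.0
```

Run:
```python
from h import *
a=snapshot("scene")[200:340,180:360,::-1]
cv2.imwrite("pics/m3.png",cv2.resize(a,(386,300),interpolation=2))
```

```text
(no output)
```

View pics/m3.png

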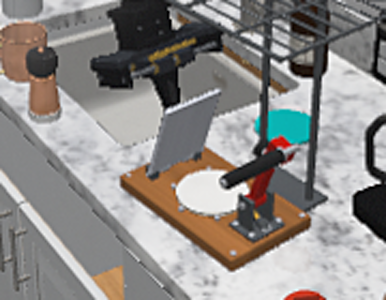

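The plate has tipped past upright and is falling (plate at (185,130)), with the fingers clear of it. I'll back away.

arm_command(
  series=[
    {"dp": [0, 0.3, 0], "twist": [0, 0, 0]},
    {"dp": [0, 0.6, 0.2], "twist": [0, 0, 0]},
    {"dp": [0, 0.8, 0.6], "twist": [0, 0, 0]},
    {"dp": [0, 0.9, 1], "twist": [0, 0, 0]},
    {"dp": [0, 0.9, 1], "twist": [0, 0, 0]},
  ],
)

```text
time: 5.03
ee_pos: [0.5016, -0.1255, 0.2276]
tcp_rot: [[-0.128, 0.99, 0.057], [0.93, 0.139, -0.34], [-0.344, 0.009, -0.939]]
contact_force: [0.8, 0.3, 0.4]
grip_width: 0.008
grip_force: 0.0
```

arm_command(
  series=[
    {"dp": [0, 0, 0.4], "twist": [0.07, 0.01, 0]},
    {"dp": [0, 0, 0.8], "twist": [0.15, 0.02, 0]},
    {"dp": [0, 0, 1], "twist": [0.22, 0.03, 0]},
    {"dp": [0, 0, 1], "twist": [0.22, 0.03, 0]},
  ],
)

```text
time: 5.37
ee_pos: [0.4996, -0.134, 0.3252]
tcp_rot: [[-0.126, 0.992, 0.006], [0.992, 0.126, 0.004], [0.003, 0.007, -1.0]]
contact_force: [0.2, -0.4, -1.8]
grip_width: 0.003
grip_force: 0.0
```

Run:
```python
from h import *
a=snapshot("scene")[200:340,180:360,::-1];b=snapshot("top")[150:270,240:400,::-1]
cv2.imwrite("pics/m4.png",np.hstack([cv2.resize(a,(386,300),interpolation=2),cv2.resize(b,(400,300),interpolation=2)]))
```

```text
(no output)
```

View pics/m4.png

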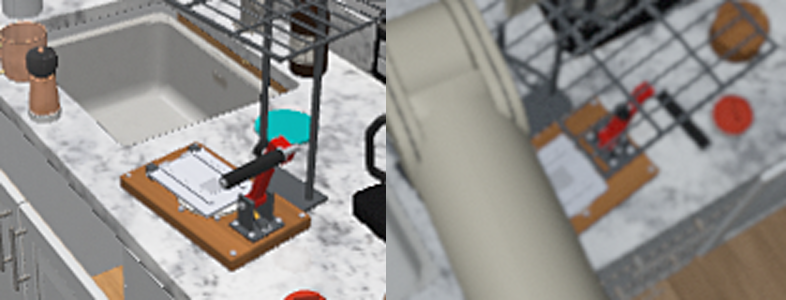

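The plate lies flat on the coaster in both views and the clamp is still back. Next I carry the gripper round to the robot side of the shelf, turning −90° in yaw on the way.

arm_command(
  series=[
    {"dp": [-0.2, -0.1, 0.4], "twist": [0, 0, -0.07]},
    {"dp": [-0.5, -0.3, 0.8], "twist": [0, 0, -0.15]},
    {"dp": [-0.8, -0.6, 1], "twist": [0, 0, -0.22]},
    {"dp": [-0.8, -0.6, 1], "twist": [0, 0, -0.28]},
  ],
  grip=1,
)

```text
time: 5.8
ee_pos: [0.4164, -0.1902, 0.4225]
tcp_rot: [[0.307, 0.952, 0.001], [0.952, -0.307, -0.004], [-0.003, 0.002, -1.0]]
contact_force: [0.4, -0.3, -0.4]
grip_width: 0.224
grip_force: 0.0
```

arm_command(
  series=[
    {"dp": [-0.3, -0.3, 0], "twist": [0, 0, -0.07]},
    {"dp": [-0.6, -0.6, 0], "twist": [0, 0, -0.15]},
    {"dp": [-0.8, -0.9, 0], "twist": [0, 0, -0.22]},
    {"dp": [-0.8, -0.9, 0], "twist": [0, 0, -0.28]},
  ],
)

```text
time: 6.13
ee_pos: [0.3334, -0.284, 0.4189]
tcp_rot: [[0.689, 0.725, -0.004], [0.725, -0.689, -0.001], [-0.004, -0.002, -1.0]]
contact_force: [0.1, -0.1, -0.6]
grip_width: 0.528
grip_force: 0.0
```

arm_command(
  series=[
    {"dp": [-0.2, -0.3, 0], "twist": [0, 0, -0.07]},
    {"dp": [-0.4, -0.6, -0.1], "twist": [0, 0, -0.15]},
    {"dp": [-0.4, -0.9, -0.2], "twist": [0, 0, -0.23]},
    {"dp": [-0.4, -1, -0.2], "twist": [0, 0, -0.31]},
    {"dp": [-0.4, -1, -0.2], "twist": [0, 0, -0.38]},
    {"dp": [-0.4, -1, -0.2], "twist": [0, 0, -0.44]},
  ],
)

```text
time: 6.63
ee_pos: [0.2984, -0.3786, 0.3985]
tcp_rot: [[0.992, 0.129, -0.003], [0.129, -0.992, 0.002], [-0.002, -0.002, -1.0]]
contact_force: [-0.4, 0.8, 1.2]
grip_width: 0.96
grip_force: 0.0
```

arm_command(
  series=[
    {"dp": [0, -0.2, 0], "twist": [0.01, -0.07, 0]},
    {"dp": [0, -0.5, 0], "twist": [0.02, -0.15, 0]},
    {"dp": [0, -0.8, -0.2], "twist": [0.03, -0.22, 0]},
    {"dp": [0, -0.9, -0.5], "twist": [0.04, -0.3, 0]},
    {"dp": [0.1, -0.9, -0.8], "twist": [0.05, -0.37, 0]},
    {"dp": [0.2, -0.9, -1], "twist": [0.05, -0.44, 0]},
    {"dp": [0.2, -0.9, -1], "twist": [0.05, -0.44, 0]},
    {"dp": [0.2, -0.9, -1], "twist": [0.05, -0.44, 0]},
  ],
)

```text
time: 7.3
ee_pos: [0.3179, -0.4672, 0.2984]
tcp_rot: [[0.763, 0.13, 0.633], [0.105, -0.992, 0.077], [0.638, 0.008, -0.77]]
contact_force: [0.1, 0.6, 1.0]
grip_width: 1.001
grip_force: 0.0
```

Run:
```python
from h import *
s=get_state();print(s["ee_pos"],s["tcp_rot"].round(3),s["q"].round(2))
b=snapshot("wrist")[:,:,::-1];cv2.imwrite("pics/w5full.png",b)
a=snapshot("scene")[:,:,::-1];cv2.imwrite("pics/s5full.png",a)
cv2.imwrite("pics/m5.png",np.vstack([b[:300],np.hstack([cv2.resize(a[200:340,180:360],(386,300),interpolation=2),np.zeros((300,174,3),np.uint8)])]))
```

```text
[ 0.31787364 -0.46722475  0.29835193] [[ 0.763  0.13   0.633]
 [ 0.105 -0.992  0.077]
 [ 0.638  0.008 -0.77 ]] [ 1.44  0.08 -0.16  1.78 -0.71  1.23  0.07]
```

View pics/m5.png

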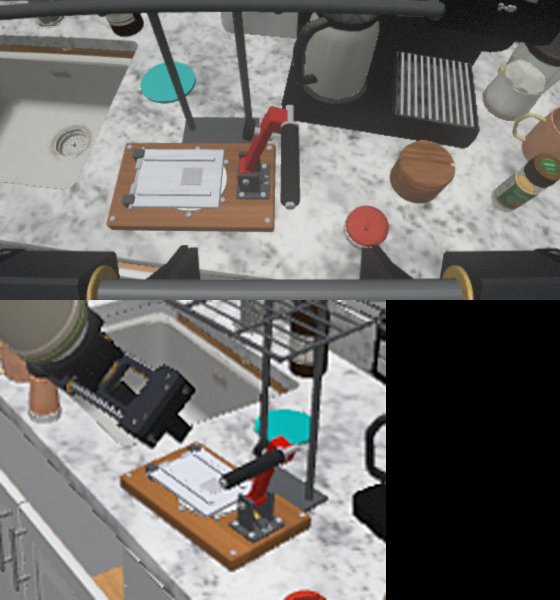

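The wrist view shows the press square on. The grip bar runs from (289,121) to (290,207), base corners are at (108,229), (274,229) and (131,143), and the jaws straddle the view below.

Run:
```python
from h import *
s=get_state();zg=.062+.122*np.sin(2.065)
G=wonz([(289,121),(290,207)],s,zg);print("grip",G,np.linalg.norm(G[0]-G[1]),G.mean(0))
B=wonz([(108,229),(274,229),(270,143),(131,143)],s,.022);print(B,np.linalg.norm(B[0]-B[1]),np.linalg.norm(B[2]-B[1]),B.mean(0),(B[0]+B[2])/2)
print(wonz([(366,222)],s,.05))
o,d=wray([(290,164)],s);f=lambda x,y:(180+x*180/386,200+y*140/300)
# scene triangulation of the near end cap
o1,d1=wray([(290,203)],s);o2,d2=ray("scene",[f(226,182)]);d1=d1[0];d2=d2[0]
t=np.linalg.lstsq(np.c_[d1,-d2],o2-o1,rcond=None)[0];print("near end",o1+t[0]*d1,o2+t[1]*d2)
```

```text
grip [[ 0.52723366 -0.45334947  0.1694023 ]
 [ 0.41885846 -0.46737612  0.1694023 ]] 0.10927914288946587 [ 0.47304606 -0.4603628   0.1694023 ]
[[ 0.41656837 -0.20474988  0.022     ]
 [ 0.45065047 -0.44675453  0.022     ]
 [ 0.60077813 -0.41908793  0.022     ]
 [ 0.5696326  -0.18968246  0.022     ]] 0.24439279926958946 0.15265566800088007 [ 0.50940739 -0.3150687   0.022     ] [ 0.50867325 -0.3119189   0.022     ]
[[ 0.46759648 -0.57359265  0.05      ]]
near end [ 0.42440959 -0.46681596  0.16715207] [ 0.42238639 -0.46623604  0.16616521]
```

arm_command(
  series=[
    {"dp": [0.3, 0, -0.2], "twist": [0, 0, 0]},
    {"dp": [0.6, 0, -0.4], "twist": [0, 0, 0]},
    {"dp": [0.9, 0, -0.6], "twist": [0, 0, 0]},
    {"dp": [0.97, 0, -0.68], "twist": [0, 0, 0]},
    {"dp": [0.97, 0, -0.68], "twist": [0, 0, 0]},
  ],
)

```text
time: 7.82
ee_pos: [0.4191, -0.4667, 0.2332]
tcp_rot: [[0.76, 0.136, 0.636], [0.114, -0.991, 0.077], [0.64, 0.014, -0.768]]
contact_force: [-0.9, 0.6, -0.3]
grip_width: 0.995
grip_force: 0.0
```

Run:
```python
from h import *
s=get_state();print(s["ee_pos"],s["q"].round(2))
b=snapshot("wrist")[:,:,::-1];cv2.imwrite("pics/w6.png",b)
```

```text
[ 0.41913636 -0.46672575  0.23315933] [ 1.32  0.2  -0.25  1.79 -0.72  1.    0.01]
```

View pics/w6.png

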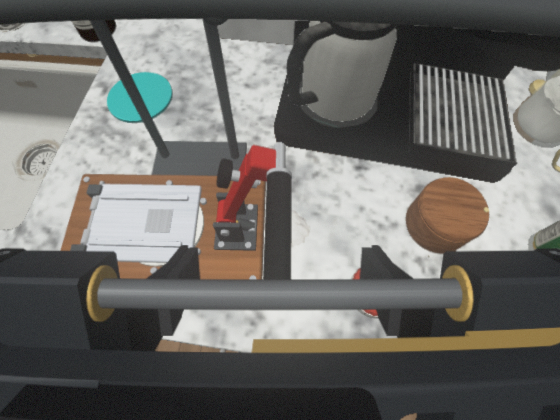

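The bar (278,220) is centred between the jaws (178 and 380). I'll go in and close.

arm_command(
  series=[
    {"dp": [0.15, 0.02, -0.2], "twist": [0, 0, 0]},
    {"dp": [0.3, 0.04, -0.4], "twist": [0, 0, 0]},
    {"dp": [0.45, 0.05, -0.6], "twist": [0, 0, 0]},
    {"dp": [0.53, 0.06, -0.72], "twist": [0, 0, 0]},
    {"dp": [0.53, 0.06, -0.72], "twist": [0, 0, 0]},
  ],
)

```text
time: 8.28
ee_pos: [0.469, -0.4624, 0.1604]
tcp_rot: [[0.76, 0.131, 0.636], [0.109, -0.991, 0.074], [0.64, 0.013, -0.768]]
contact_force: [-0.7, 0.3, -0.2]
grip_width: 0.998
grip_force: 0.0
```

arm_command(
  series=[
    {"dp": [0, 0, 0], "twist": [0, 0, 0]},
    {"dp": [0, 0, 0], "twist": [0, 0, 0]},
    {"dp": [0, 0, 0], "twist": [0, 0, 0]},
    {"dp": [0, 0, 0], "twist": [0, 0, 0]},
    {"dp": [0, 0, 0], "twist": [0, 0, 0]},
    {"dp": [0, 0, 0], "twist": [0, 0, 0]},
    {"dp": [0, 0, 0], "twist": [0, 0, 0]},
    {"dp": [0, 0, 0], "twist": [0, 0, 0]},
    {"dp": [0, 0, 0], "twist": [0, 0, 0]},
    {"dp": [0, 0, 0], "twist": [0, 0, 0]},
    {"dp": [0, 0, 0], "twist": [0, 0, 0]},
    {"dp": [0, 0, 0], "twist": [0, 0, 0]},
  ],
  grip=-1,
  squeeze=30,
)

```text
time: 9.28
ee_pos: [0.4682, -0.4597, 0.1599]
tcp_rot: [[0.76, 0.134, 0.635], [0.109, -0.991, 0.079], [0.64, 0.009, -0.768]]
contact_force: [-8.3, 13.2, 6.9]
grip_width: 0.222
grip_force: 29.9
```

Run:
```python
import numpy as np
g=lambda q:1.22*np.array([np.cos(q+.165),np.sin(q+.165)])
for a,b,n in((1.9,1.3,10),(1.3,.65,10),(.65,-.01,10)):
    for q in np.linspace(a,b,n+1)[1:]:
        d=g(q)-g(a);print(round(q,2),(np.array([-.132*d[0],.991*d[0],d[1]])).round(2).tolist())
```

```text
1.84 [-0.01, 0.06, 0.03]
1.78 [-0.02, 0.13, 0.06]
1.72 [-0.03, 0.2, 0.09]
1.66 [-0.04, 0.27, 0.11]
1.6 [-0.05, 0.34, 0.12]
1.54 [-0.05, 0.41, 0.14]
1.48 [-0.06, 0.48, 0.14]
1.42 [-0.07, 0.56, 0.15]
1.36 [-0.08, 0.63, 0.14]
1.3 [-0.09, 0.7, 0.14]
1.24 [-0.01, 0.08, -0.01]
1.17 [-0.02, 0.15, -0.03]
1.1 [-0.03, 0.23, -0.05]
1.04 [-0.04, 0.3, -0.07]
0.98 [-0.05, 0.38, -0.1]
0.91 [-0.06, 0.45, -0.14]
0.84 [-0.07, 0.52, -0.18]
0.78 [-0.08, 0.58, -0.22]
0.72 [-0.09, 0.64, -0.27]
0.65 [-0.09, 0.7, -0.33]
0.58 [-0.01, 0.06, -0.06]
0.52 [-0.01, 0.11, -0.12]
0.45 [-0.02, 0.16, -0.18]
0.39 [-0.03, 0.2, -0.25]
0.32 [-0.03, 0.24, -0.32]
0.25 [-0.04, 0.28, -0.39]
0.19 [-0.04, 0.31, -0.47]
0.12 [-0.04, 0.33, -0.54]
0.06 [-0.05, 0.35, -0.62]
-0.01 [-0.05, 0.37, -0.7]
```

arm_command(
  series=[
    {"dp": [-0.01, 0.06, 0.03], "twist": [0, 0, 0]},
    {"dp": [-0.02, 0.13, 0.06], "twist": [0, 0, 0]},
    {"dp": [-0.03, 0.2, 0.09], "twist": [0, 0, 0]},
    {"dp": [-0.04, 0.27, 0.11], "twist": [0, 0, 0]},
    {"dp": [-0.05, 0.34, 0.12], "twist": [0, 0, 0]},
    {"dp": [-0.05, 0.41, 0.14], "twist": [0, 0, 0]},
    {"dp": [-0.06, 0.48, 0.14], "twist": [0, 0, 0]},
    {"dp": [-0.07, 0.56, 0.15], "twist": [0, 0, 0]},
    {"dp": [-0.08, 0.63, 0.14], "twist": [0, 0, 0]},
    {"dp": [-0.09, 0.7, 0.14], "twist": [0, 0, 0]},
  ],
)

```text
time: 10.12
ee_pos: [0.4604, -0.3979, 0.1785]
tcp_rot: [[0.757, 0.122, 0.641], [0.108, -0.992, 0.062], [0.644, 0.023, -0.765]]
contact_force: [5.0, -11.0, 9.7]
grip_width: 0.224
grip_force: 30.0
```

arm_command(
  series=[
    {"dp": [-0.01, 0.08, -0.01], "twist": [0, 0, 0]},
    {"dp": [-0.02, 0.15, -0.03], "twist": [0, 0, 0]},
    {"dp": [-0.03, 0.23, -0.05], "twist": [0, 0, 0]},
    {"dp": [-0.04, 0.3, -0.07], "twist": [0, 0, 0]},
    {"dp": [-0.05, 0.38, -0.1], "twist": [0, 0, 0]},
    {"dp": [-0.06, 0.45, -0.14], "twist": [0, 0, 0]},
    {"dp": [-0.07, 0.52, -0.18], "twist": [0, 0, 0]},
    {"dp": [-0.08, 0.58, -0.22], "twist": [0, 0, 0]},
    {"dp": [-0.09, 0.64, -0.27], "twist": [0, 0, 0]},
    {"dp": [-0.09, 0.7, -0.33], "twist": [0, 0, 0]},
  ],
)

```text
time: 10.95
ee_pos: [0.4509, -0.3217, 0.142]
tcp_rot: [[0.759, 0.131, 0.637], [0.109, -0.991, 0.074], [0.641, 0.014, -0.767]]
contact_force: [-4.4, 7.9, 6.5]
grip_width: 0.219
grip_force: 30.1
```

arm_command(
  series=[
    {"dp": [-0.01, 0.06, -0.06], "twist": [0, 0, 0]},
    {"dp": [-0.01, 0.11, -0.12], "twist": [0, 0, 0]},
    {"dp": [-0.02, 0.16, -0.18], "twist": [0, 0, 0]},
    {"dp": [-0.03, 0.2, -0.25], "twist": [0, 0, 0]},
    {"dp": [-0.03, 0.24, -0.32], "twist": [0, 0, 0]},
    {"dp": [-0.04, 0.28, -0.39], "twist": [0, 0, 0]},
    {"dp": [-0.04, 0.31, -0.47], "twist": [0, 0, 0]},
    {"dp": [-0.04, 0.33, -0.54], "twist": [0, 0, 0]},
    {"dp": [-0.05, 0.35, -0.62], "twist": [0, 0, 0]},
    {"dp": [-0.05, 0.36, -0.67], "twist": [0, 0, 0]},
    {"dp": [-0.05, 0.36, -0.67], "twist": [0, 0, 0]},
    {"dp": [-0.05, 0.36, -0.67], "twist": [0, 0, 0]},
  ],
)

```text
time: 11.95
ee_pos: [0.4453, -0.2844, 0.0733]
tcp_rot: [[0.761, 0.132, 0.636], [0.108, -0.991, 0.077], [0.64, 0.01, -0.768]]
contact_force: [7.8, 5.7, -6.7]
grip_width: 0.212
grip_force: 30.0
```

arm_command(
  series=[
    {"dp": [0, 0, 0], "twist": [0, 0, 0]},
    {"dp": [0, 0, 0], "twist": [0, 0, 0]},
    {"dp": [0, 0, 0], "twist": [0, 0, 0]},
    {"dp": [0, 0, 0], "twist": [0, 0, 0]},
    {"dp": [0, 0, 0], "twist": [0, 0, 0]},
    {"dp": [0, 0, 0], "twist": [0, 0, 0]},
    {"dp": [0, 0, 0], "twist": [0, 0, 0]},
    {"dp": [0, 0, 0], "twist": [0, 0, 0]},
    {"dp": [0, 0, 0], "twist": [0, 0, 0]},
    {"dp": [0, 0, 0], "twist": [0, 0, 0]},
    {"dp": [0, 0, 0], "twist": [0, 0, 0]},
    {"dp": [0, 0, 0], "twist": [0, 0, 0]},
  ],
  grip=1,
)

```text
time: 12.95
ee_pos: [0.4452, -0.2871, 0.0746]
tcp_rot: [[0.76, 0.129, 0.637], [0.108, -0.992, 0.072], [0.641, 0.014, -0.768]]
contact_force: [-0.4, -0.7, -0.8]
grip_width: 0.974
grip_force: 0.0
```

Run:
```python
from h import *
s=get_state();print(s["ee_pos"],s["contact_force"].round(1))
a=snapshot("scene")[200:340,180:360,::-1];b=snapshot("wrist")[:,:,::-1]
cv2.imwrite("pics/m7.png",np.hstack([cv2.resize(a,(386,300),interpolation=2),cv2.resize(b,(400,300))]))
```

```text
[ 0.44521191 -0.28708843  0.07458356] [-0.4 -0.7 -0.8]
```

View pics/m7.png

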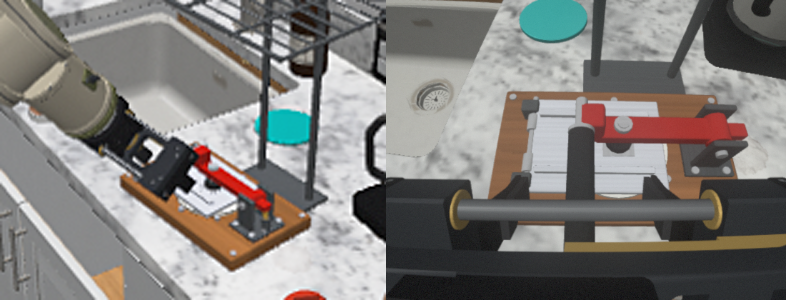

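The arm is down with its foot on the plate. The bar (580,180) stands free between the open fingers (515 and 660). I'll wait three seconds.

arm_command(
  series=[
    {"dp": [0, 0, 0], "twist": [0, 0, 0]},
    {"dp": [0, 0, 0], "twist": [0, 0, 0]},
    {"dp": [0, 0, 0], "twist": [0, 0, 0]},
    {"dp": [0, 0, 0], "twist": [0, 0, 0]},
    {"dp": [0, 0, 0], "twist": [0, 0, 0]},
    {"dp": [0, 0, 0], "twist": [0, 0, 0]},
    {"dp": [0, 0, 0], "twist": [0, 0, 0]},
    {"dp": [0, 0, 0], "twist": [0, 0, 0]},
    {"dp": [0, 0, 0], "twist": [0, 0, 0]},
    {"dp": [0, 0, 0], "twist": [0, 0, 0]},
    {"dp": [0, 0, 0], "twist": [0, 0, 0]},
    {"dp": [0, 0, 0], "twist": [0, 0, 0]},
  ],
)

```text
time: 14.05
ee_pos: [0.4452, -0.2871, 0.0746]
tcp_rot: [[0.76, 0.129, 0.637], [0.108, -0.992, 0.072], [0.641, 0.014, -0.768]]
contact_force: [-0.4, 0.0, -0.1]
grip_width: 1.003
grip_force: 0.0
```

arm_command(
  series=[
    {"dp": [0, 0, 0], "twist": [0, 0, 0]},
    {"dp": [0, 0, 0], "twist": [0, 0, 0]},
    {"dp": [0, 0, 0], "twist": [0, 0, 0]},
    {"dp": [0, 0, 0], "twist": [0, 0, 0]},
    {"dp": [0, 0, 0], "twist": [0, 0, 0]},
    {"dp": [0, 0, 0], "twist": [0, 0, 0]},
    {"dp": [0, 0, 0], "twist": [0, 0, 0]},
    {"dp": [0, 0, 0], "twist": [0, 0, 0]},
    {"dp": [0, 0, 0], "twist": [0, 0, 0]},
    {"dp": [0, 0, 0], "twist": [0, 0, 0]},
    {"dp": [0, 0, 0], "twist": [0, 0, 0]},
    {"dp": [0, 0, 0], "twist": [0, 0, 0]},
  ],
)

```text
time: 15.05
ee_pos: [0.4452, -0.2871, 0.0746]
tcp_rot: [[0.76, 0.129, 0.637], [0.108, -0.992, 0.072], [0.641, 0.014, -0.768]]
contact_force: [0.4, 0.5, 0.4]
grip_width: 0.999
grip_force: 0.0
```

arm_command(
  series=[
    {"dp": [0, 0, 0], "twist": [0, 0, 0]},
    {"dp": [0, 0, 0], "twist": [0, 0, 0]},
    {"dp": [0, 0, 0], "twist": [0, 0, 0]},
    {"dp": [0, 0, 0], "twist": [0, 0, 0]},
    {"dp": [0, 0, 0], "twist": [0, 0, 0]},
    {"dp": [0, 0, 0], "twist": [0, 0, 0]},
    {"dp": [0, 0, 0], "twist": [0, 0, 0]},
    {"dp": [0, 0, 0], "twist": [0, 0, 0]},
    {"dp": [0, 0, 0], "twist": [0, 0, 0]},
    {"dp": [0, 0, 0], "twist": [0, 0, 0]},
    {"dp": [0, 0, 0], "twist": [0, 0, 0]},
    {"dp": [0, 0, 0], "twist": [0, 0, 0]},
  ],
)

```text
time: 16.05
ee_pos: [0.4452, -0.2871, 0.0746]
tcp_rot: [[0.76, 0.129, 0.637], [0.108, -0.992, 0.072], [0.641, 0.014, -0.768]]
contact_force: [-0.4, 0.3, -0.3]
grip_width: 1.003
grip_force: 0.0
```

arm_command(
  series=[
    {"dp": [0, 0, 0], "twist": [0, 0, 0]},
    {"dp": [0, 0, 0], "twist": [0, 0, 0]},
    {"dp": [0, 0, 0], "twist": [0, 0, 0]},
    {"dp": [0, 0, 0], "twist": [0, 0, 0]},
    {"dp": [0, 0, 0], "twist": [0, 0, 0]},
    {"dp": [0, 0, 0], "twist": [0, 0, 0]},
    {"dp": [0, 0, 0], "twist": [0, 0, 0]},
    {"dp": [0, 0, 0], "twist": [0, 0, 0]},
    {"dp": [0, 0, 0], "twist": [0, 0, 0]},
    {"dp": [0, 0, 0], "twist": [0, 0, 0]},
    {"dp": [0, 0, 0], "twist": [0, 0, 0]},
    {"dp": [0, 0, 0], "twist": [0, 0, 0]},
  ],
  grip=-1,
  squeeze=30,
)

```text
time: 17.05
ee_pos: [0.445, -0.2833, 0.0738]
tcp_rot: [[0.76, 0.135, 0.636], [0.109, -0.991, 0.08], [0.641, 0.009, -0.768]]
contact_force: [-8.6, 11.8, 9.0]
grip_width: 0.218
grip_force: 29.9
```

Run:
```python
import numpy as np
g=lambda q:1.22*np.array([np.cos(q+.165),np.sin(q+.165)])
for a,b,n in((0,.65,10),(.65,1.3,10),(1.3,1.88,9)):
    for q in np.linspace(a,b,n+1)[1:]:
        d=g(q)-g(a);print(round(q,2),(np.array([-.132*d[0],.991*d[0],d[1]])).round(2).tolist())
```

```text
0.06 [0.0, -0.02, 0.08]
0.13 [0.0, -0.04, 0.15]
0.2 [0.01, -0.06, 0.23]
0.26 [0.01, -0.09, 0.3]
0.32 [0.02, -0.13, 0.37]
0.39 [0.02, -0.17, 0.44]
0.46 [0.03, -0.21, 0.51]
0.52 [0.03, -0.26, 0.57]
0.58 [0.04, -0.31, 0.63]
0.65 [0.05, -0.36, 0.69]
0.72 [0.01, -0.06, 0.05]
0.78 [0.02, -0.12, 0.1]
0.84 [0.02, -0.19, 0.15]
0.91 [0.03, -0.25, 0.19]
0.98 [0.04, -0.32, 0.22]
1.04 [0.05, -0.4, 0.25]
1.1 [0.06, -0.47, 0.28]
1.17 [0.07, -0.55, 0.3]
1.23 [0.08, -0.62, 0.31]
1.3 [0.09, -0.7, 0.33]
1.36 [0.01, -0.08, 0.01]
1.43 [0.02, -0.16, 0.01]
1.49 [0.03, -0.23, 0.0]
1.56 [0.04, -0.31, -0.01]
1.62 [0.05, -0.39, -0.02]
1.69 [0.06, -0.46, -0.04]
1.75 [0.07, -0.54, -0.07]
1.82 [0.08, -0.61, -0.09]
1.88 [0.09, -0.68, -0.13]
```

arm_command(
  series=[
    {"dp": [0, -0.02, 0.08], "twist": [0, 0, 0]},
    {"dp": [0, -0.03, 0.15], "twist": [0, 0, 0]},
    {"dp": [0.01, -0.06, 0.23], "twist": [0, 0, 0]},
    {"dp": [0.01, -0.09, 0.3], "twist": [0, 0, 0]},
    {"dp": [0.02, -0.13, 0.37], "twist": [0, 0, 0]},
    {"dp": [0.02, -0.17, 0.44], "twist": [0, 0, 0]},
    {"dp": [0.03, -0.21, 0.51], "twist": [0, 0, 0]},
    {"dp": [0.03, -0.26, 0.57], "twist": [0, 0, 0]},
    {"dp": [0.04, -0.31, 0.63], "twist": [0, 0, 0]},
    {"dp": [0.05, -0.36, 0.69], "twist": [0, 0, 0]},
  ],
)

```text
time: 17.88
ee_pos: [0.4488, -0.3116, 0.1397]
tcp_rot: [[0.763, 0.146, 0.63], [0.11, -0.989, 0.095], [0.637, -0.003, -0.771]]
contact_force: [-26.7, 37.1, 18.7]
grip_width: 0.221
grip_force: 30.0
```

arm_command(
  series=[
    {"dp": [0.01, -0.06, 0.05], "twist": [0, 0, 0]},
    {"dp": [0.02, -0.12, 0.1], "twist": [0, 0, 0]},
    {"dp": [0.02, -0.19, 0.15], "twist": [0, 0, 0]},
    {"dp": [0.03, -0.25, 0.19], "twist": [0, 0, 0]},
    {"dp": [0.04, -0.32, 0.22], "twist": [0, 0, 0]},
    {"dp": [0.05, -0.4, 0.25], "twist": [0, 0, 0]},
    {"dp": [0.06, -0.47, 0.28], "twist": [0, 0, 0]},
    {"dp": [0.07, -0.55, 0.3], "twist": [0, 0, 0]},
    {"dp": [0.08, -0.62, 0.31], "twist": [0, 0, 0]},
    {"dp": [0.09, -0.7, 0.33], "twist": [0, 0, 0]},
  ],
)

```text
time: 18.72
ee_pos: [0.4593, -0.3936, 0.1762]
tcp_rot: [[0.76, 0.129, 0.637], [0.107, -0.992, 0.072], [0.641, 0.013, -0.768]]
contact_force: [7.6, -1.7, -7.6]
grip_width: 0.224
grip_force: 30.0
```

arm_command(
  series=[
    {"dp": [0.01, -0.08, 0.01], "twist": [0, 0, 0]},
    {"dp": [0.02, -0.16, 0.01], "twist": [0, 0, 0]},
    {"dp": [0.03, -0.23, 0], "twist": [0, 0, 0]},
    {"dp": [0.04, -0.31, -0.01], "twist": [0, 0, 0]},
    {"dp": [0.05, -0.39, -0.02], "twist": [0, 0, 0]},
    {"dp": [0.06, -0.46, -0.04], "twist": [0, 0, 0]},
    {"dp": [0.07, -0.54, -0.07], "twist": [0, 0, 0]},
    {"dp": [0.08, -0.61, -0.09], "twist": [0, 0, 0]},
    {"dp": [0.09, -0.68, -0.13], "twist": [0, 0, 0]},
    {"dp": [0.09, -0.7, -0.14], "twist": [0, 0, 0]},
    {"dp": [0.09, -0.7, -0.14], "twist": [0, 0, 0]},
    {"dp": [0.09, -0.7, -0.14], "twist": [0, 0, 0]},
  ],
)

```text
time: 19.72
ee_pos: [0.4679, -0.4598, 0.1623]
tcp_rot: [[0.76, 0.135, 0.635], [0.109, -0.991, 0.08], [0.64, 0.008, -0.768]]
contact_force: [-15.6, 15.8, 13.8]
grip_width: 0.218
grip_force: 29.9
```

arm_command(
  series=[
    {"dp": [0, 0, 0], "twist": [0, 0, 0]},
    {"dp": [0, 0, 0], "twist": [0, 0, 0]},
    {"dp": [0, 0, 0], "twist": [0, 0, 0]},
    {"dp": [0, 0, 0], "twist": [0, 0, 0]},
    {"dp": [0, 0, 0], "twist": [0, 0, 0]},
    {"dp": [0, 0, 0], "twist": [0, 0, 0]},
    {"dp": [0, 0, 0], "twist": [0, 0, 0]},
    {"dp": [0, 0, 0], "twist": [0, 0, 0]},
    {"dp": [0, 0, 0], "twist": [0, 0, 0]},
    {"dp": [0, 0, 0], "twist": [0, 0, 0]},
    {"dp": [0, 0, 0], "twist": [0, 0, 0]},
    {"dp": [0, 0, 0], "twist": [0, 0, 0]},
  ],
  grip=1,
)

```text
time: 20.72
ee_pos: [0.4682, -0.4631, 0.1626]
tcp_rot: [[0.76, 0.129, 0.637], [0.108, -0.992, 0.072], [0.641, 0.014, -0.768]]
contact_force: [0.8, -0.7, -0.7]
grip_width: 0.98
grip_force: 0.0
```

arm_command(
  series=[
    {"dp": [-0.2, -0.02, 0.24], "twist": [0, 0, 0]},
    {"dp": [-0.4, -0.05, 0.48], "twist": [0, 0, 0]},
    {"dp": [-0.6, -0.07, 0.72], "twist": [0, 0, 0]},
    {"dp": [-0.8, -0.1, 0.96], "twist": [0, 0, 0]},
    {"dp": [-0.8, -0.1, 0.96], "twist": [0, 0, 0]},
  ],
)

```text
time: 21.13
ee_pos: [0.3851, -0.4769, 0.2637]
tcp_rot: [[0.76, 0.124, 0.638], [0.108, -0.992, 0.063], [0.641, 0.021, -0.767]]
contact_force: [0.2, -1.6, 0.1]
grip_width: 1.002
grip_force: 0.0
```

arm_command(
  series=[
    {"dp": [-0.3, 0, 0.1], "twist": [0, 0, 0]},
    {"dp": [-0.6, 0, 0.2], "twist": [0, 0, 0]},
    {"dp": [-0.6, 0, 0.2], "twist": [0, 0, 0]},
    {"dp": [-0.6, 0, 0.2], "twist": [0, 0, 0]},
    {"dp": [-0.6, 0, 0.2], "twist": [0, 0, 0]},
    {"dp": [-0.6, 0, 0.2], "twist": [0, 0, 0]},
  ],
)

```text
time: 21.63
ee_pos: [0.3293, -0.4724, 0.2781]
tcp_rot: [[0.76, 0.131, 0.637], [0.109, -0.991, 0.074], [0.641, 0.013, -0.768]]
contact_force: [-0.1, -0.0, -1.0]
grip_width: 0.998
grip_force: 0.0
```

Run:
```python
from h import *
s=get_state();print(s["ee_pos"],s["contact_force"].round(1))
a=snapshot("scene")[200:340,180:360,::-1];b=snapshot("wrist")[:,:,::-1]
cv2.imwrite("pics/m8.png",np.hstack([cv2.resize(a,(386,300),interpolation=2),cv2.resize(b,(400,300))]))
```

```text
[ 0.32929315 -0.4723831   0.2781174 ] [-0.1 -0.  -1. ]
```

View pics/m8.png

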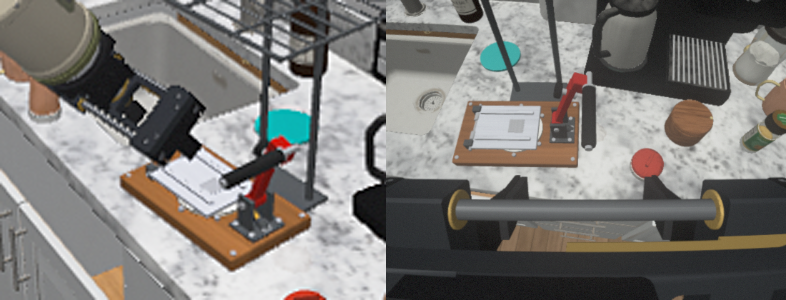

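The clamp arm is fully back (588,120), the plate is shut on the coaster (505,128), the timer at (647,163) has not moved, and the gripper is clear. I'll hand it in.

```bash
python3 -c "
from station import *
print(sign_off())"
```

```text
the job is handed in; nothing more can be done
None
```

I handed the job in at about 22 s of the 72 s allowed: the plate fell shut by itself, the clamp held released for about 3 s, and the arm is back at its stop with the plate still shut; the hand-in gave no verdict.

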